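# Shim the rocking inspection plate level

### The job

The inspection plate with the dial gauge stand rocks because one foot, the one the wedge points at, is short. Using only the fingers as a pusher, slide the steel wedge along the bench, thin end first, under that foot until the foot stands on the wedge's flat top and the plate is level and rocks no more, then let go and move clear. Do not pick up the wedge or the plate, do not shove the plate along the bench, and leave the other things alone.

Things in the scene. Friction and masses are not known exactly. Their poses are not given: they have to be found in the camera images.
- plate: dark steel plate 160 (x) x 120 (y) x 20 mm, about 5 kg with the gauge stand (310 mm high, far half) and black block (near half) fast on it. Origin: bench level under its middle when level; +x to its far end, away from the wedge, +y left of that. Underside 26 mm up. Ball feet 24 mm thick at x +-66, y +-46 mm; the front left (-66, +46) is 7 mm short, so it starts tipped about 0.1 rad that way
- short_foot (a point): lowest point of the short foot, the front left as seen along the plate's +x from the wedge (24 mm thick, ball-ended): on the bench at the start, 7 mm up when the plate is level. The plate's edge overhangs it by 14 mm toward -x. Axes as the plate
- plate_top (a point): middle of the plate's upper face, 46 mm above the bench when level
- wedge: steel wedge 100 (x) x 56 (y) mm, 0.4 kg, on the bench before the short foot, thin end to it. Origin: underside, below the middle of the flat top; +x to the thin end. Flat top 7 mm high from x -20 to +20, ramp down to 1 mm at x +65, upright head 34 mm high from x -35 to -20 mm. Head meets the plate's edge with the foot is at x = -6. Sliding in takes 3 to 15 N
- wedge_head (a point): middle of the back face of the wedge's head, 17 mm above the bench, the face to push on. Axes as the wedge
- sleeve: dark grey steel sleeve 38 mm across, 62 mm high, standing to the right; leave alone
- arbor: black arbor 36 mm across, 108 mm high, standing to the right; leave alone
- cap: light round end cap 44 mm across, 34 mm high, to the right; leave alone

How it is judged:
By the outcome, as a careful person would: the job done as asked, in the order asked, and still so for the second after the job is handed in, with the robot touching nothing.
It also fails if it takes over 42 s, if anything falls off the work surface, if the arm or the gripper's body presses on something with over 40 N, if the wrist force passes 120 N, or if a joint passes its speed limit or range.

### The arm

A 6-joint arm with a two-finger parallel gripper is mounted at the origin on a cart in front of the work surface, level with it; the furniture and walls round the work are solid. World frame = base frame: x ahead of the robot, y to its left, z up, the work surface at z = 0. Lengths are in m, angles in rad, forces in N, time in s.
With the tool pointing down it reaches from about 0.275 to 0.825 m from the base axis. Payload 4.9 kg.
Tool frame: the origin (TCP) lies between the finger pads; the fingertips stand 11 mm ahead of it and the grasp point (between the pads) lies 8 mm behind it (ctrl.tip_reach is the distance from the TCP to the fingertips, in m); z points along the fingers, y is the direction in which the jaws open and shut (so a half turn about z gives the same grasp; the last joint's range is limited). The gripper opens to 85 mm and grips with 20 to 120 N. Pads are 22 mm wide; open, the fingers measure 114 mm over their backs; the gripper's body (76 mm by 85 mm) begins 54 mm behind the grasp point. The pads swing forward as they close: fully open they stand 13 mm farther back than shut.
Start: joints at [-1.383, 0.326, -0.193, 1.052, 0, 1.437], TCP at [0.174, -0.522, 0.242] pointing down, gripper open.
Joint ranges: [-2.65, 2.65], [-0.97, 1.79], [-1.3, 1.35], [-1.93, 2.1], [-1.47, 1.37], [-3.14, 3.14]. Speed limits (rad/s): [2.57, 2.57, 3.14, 3.14, 3.14, 3.14].

### API

Orientations are given as a unit quaternion [x, y, z, w].
In Python, from plant import ctrl, imaging gives the robot as it stands.
- The arm moves only by the tool arm_command, never from a script. Its argument "targets" is a list of rows, each an object of numbers: "claw": the finger opening in mm, from 0 to 85.4; "tx", "ty", "tz": the shift along the tool's x, y, z in mm; "roll": the turn about the tool's z in degrees. In form: [{"claw": .., "tx": .., "ty": .., "tz": .., "roll": ..}, ...]. A call has 1 to 8 rows; each row shifts and turns the commanded pose from where the row before left it, along the tool's axes as they then stand; what a row does not reach is not made up. A row lasts 1/8 s, in which the tool goes at most 62.5 mm and 10.7 degrees, less where a joint would pass 70% of its speed; a pose out of reach is approached as far as the arm can. A call with a gripper value outside its range is refused whole. The fingers move at their own pace and stop on an object; "grip_force" is the grip in N (left out, the last holds). Time passes only in rows, so rows that do not move let the fingers close. It gives the time, the measured TCP pose, the force and the opening at its end, in the units of the state.
- ctrl.get_obs(): the state, without advancing time (a new reading comes with each control period).
- imaging.get_image(name): name is "scene" or "top"; returns the picture (420x560x3 uint8, red, green, blue); there is no depth.
- imaging.camera_params(name): a dict with "fx", "fy", "cx", "cy" (pixels), "dist" ([k1, k2, p1, p2, k3] as OpenCV has them; the pictures are not rectified), "R" (3x3) and "t" (3): a world point X has camera coordinates R X + t. Camera axes: x right, y down, z forward; pixel columns grow to the right and rows downward; lengths in m; the calibration is good to about 2 mm. A picture is of the moment at which its call begins. camera_params takes no time and is no camera call.
- ctrl.finish_job(): hands the job in, once; it reports no verdict.
The state is a dict: "time_s": time; "joints": joint angles; "qd": joint speeds; "joint_efforts": joint torques, N m; "eef_pos": TCP position; "ee_rot": TCP orientation; "ft_force": force on the tool from outside, world axes, zero at the start; "torque": the same for the moment, N m; "grip_width": finger opening in m.
Only numpy, scipy, OpenCV 4.12 (cv2) and the standard library are available. Lean on these libraries where they do the work, as an engineer would, in place of code of your own. Each camera call takes 0.05 s, during which the arm holds its last target. There are 200 camera calls.

## Working session

There is one attempt and no reset: what is moved stays moved. The work goes in short steps, Python scripts to look and compute and a tool call to move; the robot and the scene stay as the last step left them, time stands still between calls to the robot, and variables do not carry over. Pictures are saved under pics/ and viewed, about 8 in all and at most 12, crops included, and the job is handed in when it is done.

Besides the shell and the picture viewer there is one more tool, called by a JSON object that holds its "method" and its "body". arm_command: Moves the arm, as the interface text tells. Its arguments: {"type":"object","properties":{"targets":{"type":"array","items":{"type":"object","properties":{"claw":{"type":"number"},"tx":{"type":"number"},"ty":{"type":"number"},"tz":{"type":"number"},"roll":{"type":"number"}}}},"grip_force":{"type":"number"}},"required":["targets"]}

```bash
mkdir -p pics
python3 - <<'E'
from plant import ctrl, imaging
import cv2,numpy as np
for n in("scene","top"):
    cv2.imwrite(f"pics/{n}0.png",imaging.get_image(n)[:,:,::-1]); p=imaging.camera_params(n)
    print(n,p, -np.array(p["R"]).T@p["t"])
o=ctrl.get_obs();print(o, ctrl.tip_reach)
E
```

```text
scene {'fx': 416.77732142087734, 'fy': 416.77732142087734, 'cx': 282.7178285948463, 'cy': 209.6297045672231, 'dist': array([-0.07343641,  0.        ,  0.        ,  0.        ,  0.        ]), 'R': array([[-0.75779061, -0.65209104, -0.02303623],
       [-0.28118468,  0.35821387, -0.89029097],
       [ 0.58880266, -0.6681767 , -0.45480911]]), 't': array([0.44590826, 0.22916918, 0.67884656])} [0.0026373  0.66227065 0.5230449 ]
top {'fx': 533.8306357569909, 'fy': 533.8306357569909, 'cx': 283.7654238843035, 'cy': 210.30985241097815, 'dist': array([-0.06770579,  0.        ,  0.        ,  0.        ,  0.        ]), 'R': array([[-0.01514476, -0.99972459,  0.01792683],
       [-0.99378085,  0.01307176, -0.11058368],
       [ 0.11031889, -0.0194901 , -0.99370513]]), 't': array([-0.02749802,  0.59472429,  1.26456879])} [ 0.45110334 -0.01061797  1.32286824]
{'time_s': 0.1, 'joints': array([-1.38319864e+00,  3.26881088e-01, -1.93482438e-01,  1.05199470e+00,
        4.39528969e-05,  1.43658337e+00]), 'qd': array([-0.00108598, -0.00162967,  0.00280979,  0.00040712, -0.00049652,
       -0.0006306 ]), 'joint_efforts': array([ 8.45647810e-05, -4.44238722e+01,  2.63039571e+01,  7.87163910e-03,
       -1.83639845e-04,  5.65210470e-06]), 'eef_pos': array([ 0.17387896, -0.52126432,  0.2415745 ]), 'ee_rot': array([ 9.87082347e-01,  1.60211830e-01,  1.12567344e-06, -7.81258804e-04]), 'ft_force': array([ 0.62330077,  0.62746775, -0.45625929]), 'torque': array([-0.01877298,  0.02078183, -0.00446712]), 'grip_width': 0.08535197489852092} 0.011
```

View pics/scene0.png

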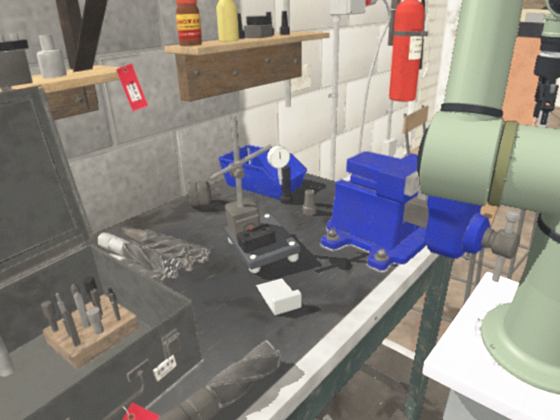

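View pics/top0.png

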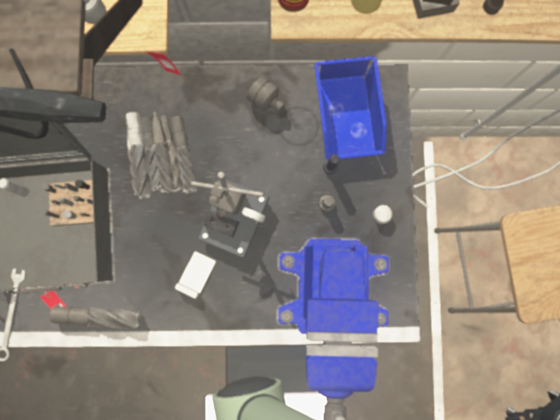

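The top view shows the wedge (white) at about (195,274), with its head at the lower left and thin end up-right. The plate is at about (233,225), and the vise is to its right. Next I measure the outlines.

```bash
cat > h.py <<'E'
import cv2,numpy as np
from plant import ctrl, imaging
def ray(n,uv,z):
    p=imaging.camera_params(n);K=np.array([[p["fx"],0,p["cx"]],[0,p["fy"],p["cy"]],[0,0,1]])
    q=cv2.undistortPoints(np.array(uv,float).reshape(-1,1,2),K,p["dist"]).reshape(-1,2)
    R=np.array(p["R"]);c=-R.T@p["t"];d=np.c_[q,np.ones(len(q))]@R
    return c+d*((z-c[2])/d[:,2])[:,None]
def proj(n,X):
    p=imaging.camera_params(n);K=np.array([[p["fx"],0,p["cx"]],[0,p["fy"],p["cy"]],[0,0,1]])
    return cv2.projectPoints(np.array(X,float).reshape(-1,1,3),cv2.Rodrigues(np.array(p["R"]))[0],np.array(p["t"]),K,p["dist"])[0].reshape(-1,2)
def crop(n,name,x0,y0,w,h,s):
    im=imaging.get_image(n)[:,:,::-1]
    cv2.imwrite(name,cv2.resize(im[y0:y0+h,x0:x0+w],None,fx=s,fy=s,interpolation=cv2.INTER_CUBIC)); return im
E
python3 - <<'E'
from h import *
im=crop("top","pics/t1.png",160,170,130,140,4)
im2=crop("scene","pics/s1.png",210,190,110,130,4)
for n,i,(x0,y0,x1,y1) in(("top",im,(165,245,225,305)),("scene",im2,(245,272,310,320))):
    m=np.zeros(i.shape[:2],np.uint8);m[y0:y1,x0:x1]=(i.min(2)[y0:y1,x0:x1]>130)*255
    c=max(cv2.findContours(m,0,2)[0],key=cv2.contourArea)
    r=cv2.minAreaRect(c);b=cv2.boxPoints(r);print(n,cv2.contourArea(c),r,b)
    print(cv2.approxPolyDP(c,2.5,True)[:,0].tolist())
    print(ray(n,b,0.004).round(4))
E
```

```text
top 1050.5 ((194.90003967285156, 274.2000427246094), (25.93838882446289, 44.274147033691406), 26.56505012512207) [[173.40004 288.20004]
 [193.20003 248.60004]
 [216.40004 260.20004]
 [196.60005 299.80005]]
[[197, 251], [193, 252], [174, 287], [193, 298], [201, 291], [215, 263], [214, 259]]
[[0.4092 0.2366 0.004 ]
 [0.5055 0.1882 0.004 ]
 [0.4763 0.1311 0.004 ]
 [0.3804 0.1798 0.004 ]]
scene 995.5 ((279.8440856933594, 295.1468200683594), (34.09861755371094, 40.4202766418457), 73.3007583618164) [[255.58722 284.6239 ]
 [294.3028  273.00922]
 [304.10095 305.66974]
 [265.38538 317.28442]]
[[281, 278], [256, 285], [274, 314], [300, 306], [300, 292], [292, 290]]
[[0.4994 0.188  0.004 ]
 [0.4635 0.1075 0.004 ]
 [0.3827 0.177  0.004 ]
 [0.4175 0.2471 0.004 ]]
```

View pics/t1.png

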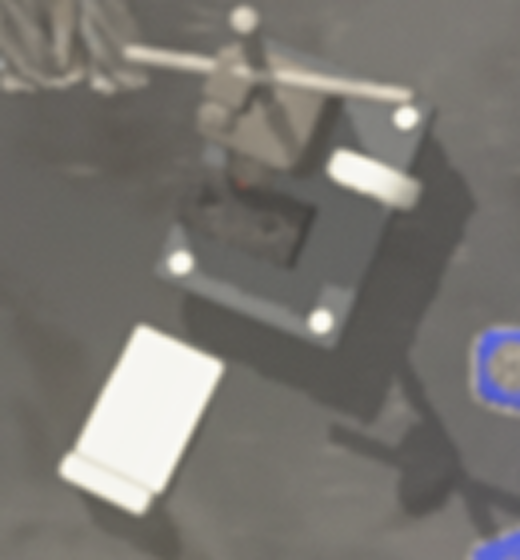

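View pics/s1.png

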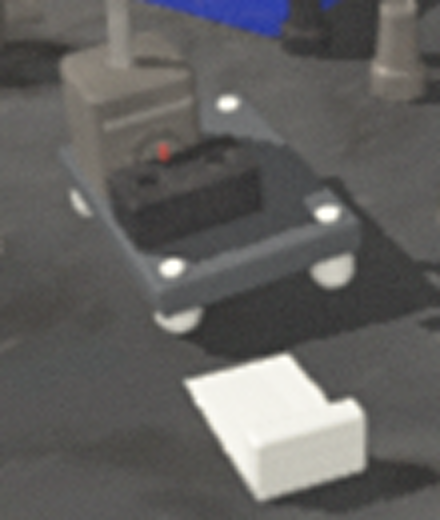

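The crops show the thin-end corners in the top view at crop (143,325) and (225,366). Screw dots over the feet are at (180,262) FL, (320,321) FR and (405,118) BR, and the scene crop shows the short foot ball at (180,318). I'll turn these into positions.

Run:
```python
from h import *
T=lambda *a:np.array(a)/4+[160,170]-.4
S=lambda *a:np.array(a)/4+[210,190]-.4
a=ray("top",T([143,325],[225,366]),.001);print("thin top",a.round(4))
b=ray("scene",S([185,382],[292,354]),.001);print("thin scene",b.round(4))
print("headtop-front(34)",ray("top",T([72,453],[162,490]),.034).round(4))
print("headtop-back(34)",ray("top",T([60,470],[142,514]),.034).round(4))
print("scene head back bottom z0",ray("scene",S([262,502],[366,465]),0).round(4))
print("scene head back top z34",ray("scene",S([257,446],[365,410]),.034).round(4))
d=np.vstack([ray("top",T([180,262]),.039),ray("top",T([320,321]),.046),ray("top",T([405,118]),.053)]);print("dots top",d.round(4))
d2=np.vstack([ray("scene",S([172,267]),.039),ray("scene",S([327,214]),.046),ray("scene",S([228,103]),.053)]);print("dots sc",d2.round(4))
for q in(d,d2):
  v=q[0]-q[1];print("plate yaw from FR->FL",np.degrees(np.arctan2(v[1],v[0]))-90,np.hypot(*v[:2]), "FR->BR",np.degrees(np.arctan2(*(q[2]-q[1])[[1,0]])),np.hypot(*(q[2]-q[1])[:2]))
print("foot bottom scene",ray("scene",S([180,334]),0.0),ray("scene",S([180,318]),.008))
for q in(a,b): v=q[0]-q[1];print("wedge yaw",np.degrees(np.arctan2(v[1],v[0]))-90,np.hypot(*v[:2]))
```

```text
thin top [[0.5    0.1833 0.001 ]
 [0.4741 0.1327 0.001 ]]
thin scene [[0.5007 0.1861 0.001 ]
 [0.4738 0.1336 0.001 ]]
headtop-front(34) [[0.4228 0.221  0.034 ]
 [0.4002 0.1671 0.034 ]]
headtop-back(34) [[0.4128 0.2281 0.034 ]
 [0.3861 0.179  0.034 ]]
scene head back bottom z0 [[0.4108 0.2281 0.    ]
 [0.3897 0.1773 0.    ]]
scene head back top z34 [[0.411  0.2297 0.034 ]
 [0.3892 0.1786 0.034 ]]
dots top [[0.5362 0.1555 0.039 ]
 [0.4993 0.0712 0.046 ]
 [0.6198 0.019  0.053 ]]
dots sc [[0.5383 0.154  0.039 ]
 [0.5011 0.0711 0.046 ]
 [0.622  0.0189 0.053 ]]
plate yaw from FR->FL -23.56868151733562 0.09206838909507065 FR->BR -23.393835769940186 0.13130395529907046
plate yaw from FR->FL -24.153617760989334 0.09087940934525308 FR->BR -23.337921757136186 0.13167834182094407
foot bottom scene [[0.53279588 0.15669955 0.        ]] [[0.53480758 0.15399293 0.008     ]]
wedge yaw -27.10613010289063 0.05681007813293373
wedge yaw -27.147517418957825 0.058992095567845765
```

```bash
cat >> h.py <<'E'
def plan(tgt,yaw,n,start=None):
    """rows (tx,ty,tz,roll) for tool-down from the present pose (or start) to tgt, tool x at world angle yaw deg"""
    if start is None:
        o=ctrl.get_obs();q=o["ee_rot"];start=(o["eef_pos"],np.degrees(2*np.arctan2(q[1],q[0])))
    p,a=start;D=(np.array(tgt)-p)*1000/n;r=-((yaw-a+180)%360-180)/n
    for k in range(n):
        t=np.radians(a-r*k);print([round(v,1) for v in(D[0]*np.cos(t)+D[1]*np.sin(t),D[0]*np.sin(t)-D[1]*np.cos(t),-D[2],r)])
    return np.array(tgt),yaw
E
python3 - <<'E'
from h import *
s=plan([.18,-.46,.36],35,3);print()
plan([.355,.215,.36],160.5,13,s)
E
```

```text
[np.float64(8.4), np.float64(-18.8), np.float64(-39.4), np.float64(-5.5)]
[np.float64(10.2), np.float64(-17.9), np.float64(-39.4), np.float64(-5.5)]
[np.float64(11.8), np.float64(-16.8), np.float64(-39.4), np.float64(-5.5)]

[np.float64(40.8), np.float64(-34.8), np.float64(-0.0), -9.7]
[np.float64(46.1), np.float64(-27.5), np.float64(-0.0), -9.7]
[np.float64(50.0), np.float64(-19.4), np.float64(-0.0), -9.7]
[np.float64(52.6), np.float64(-10.7), np.float64(-0.0), -9.7]
[np.float64(53.6), np.float64(-1.7), np.float64(-0.0), -9.7]
[np.float64(53.1), np.float64(7.3), np.float64(-0.0), -9.7]
[np.float64(51.2), np.float64(16.1), np.float64(-0.0), -9.7]
[np.float64(47.7), np.float64(24.4), np.float64(-0.0), -9.7]
[np.float64(43.0), np.float64(32.1), np.float64(-0.0), -9.7]
[np.float64(37.0), np.float64(38.9), np.float64(-0.0), -9.7]
[np.float64(29.9), np.float64(44.5), np.float64(-0.0), -9.7]
[np.float64(22.1), np.float64(48.9), np.float64(-0.0), -9.7]
[np.float64(13.5), np.float64(51.9), np.float64(-0.0), -9.7]
```

{"method": "arm_command", "body": {"targets": [{"claw": 30,"tx": 8,"ty": -19,"tz": -40,"roll": -5.5},{"claw": 30,"tx": 10,"ty": -18,"tz": -40,"roll": -5.5},{"claw": 30,"tx": 12,"ty": -17,"tz": -40,"roll": -5.5},{"claw": 30,"tx": 41,"ty": -35,"tz": 0,"roll": -9.7},{"claw": 30,"tx": 46,"ty": -28,"tz": 0,"roll": -9.7},{"claw": 30,"tx": 50,"ty": -19,"tz": 0,"roll": -9.7},{"claw": 30,"tx": 53,"ty": -11,"tz": 0,"roll": -9.7},{"claw": 30,"tx": 54,"ty": -2,"tz": 0,"roll": -9.7}], "grip_force": 60}}

```text
time_s: 1.2
eef_pos: [0.2464, -0.1973, 0.3623]
ee_rot: [0.745, 0.667, 0.0, 0.0]
ft_force: [0.8, 0.0, 0.3]
grip_width: 0.0301
```

{"method": "arm_command", "body": {"targets": [{"claw": 30,"tx": 53,"ty": 7,"tz": 0,"roll": -9.7},{"claw": 30,"tx": 51,"ty": 16,"tz": 0,"roll": -9.7},{"claw": 30,"tx": 48,"ty": 24,"tz": 0,"roll": -9.7},{"claw": 30,"tx": 43,"ty": 32,"tz": 0,"roll": -9.7},{"claw": 30,"tx": 37,"ty": 39,"tz": 0,"roll": -9.7},{"claw": 30,"tx": 30,"ty": 45,"tz": 0,"roll": -9.7},{"claw": 30,"tx": 22,"ty": 49,"tz": 0,"roll": -9.7},{"claw": 30,"tx": 14,"ty": 52,"tz": 0,"roll": -9.7}]}}

```text
time_s: 2.2
eef_pos: [0.3508, 0.2196, 0.3623]
ee_rot: [0.162, 0.987, -0.0, 0.0]
ft_force: [1.1, -1.4, 0.6]
grip_width: 0.0301
```

Run:
```python
from h import *
o=ctrl.get_obs();print(o)
plan([.355,.215,.12],160.5,5)
```

```text
{'time_s': 2.2, 'joints': array([ 3.80839587e-01,  1.01918408e-02, -2.71998219e-01,  1.28801526e+00,
       -3.68716987e-04,  7.05400785e-01]), 'qd': array([ 0.93166903,  0.58651399,  0.57072464, -0.02313553, -0.00541535,
       -0.40955234]), 'joint_efforts': array([ -2.80888192, -31.91168189,  25.1184243 ,   0.39505969,
         0.20369969,   0.3659675 ]), 'eef_pos': array([0.35083858, 0.21963504, 0.36233394]), 'ee_rot': array([ 1.61569304e-01,  9.86861307e-01, -5.11024091e-06,  3.48258957e-04]), 'ft_force': array([ 1.13095139, -1.35564013,  0.6464643 ]), 'torque': array([ 0.02390049, -0.06610582, -0.03415442]), 'grip_width': 0.03007269232629637}
[np.float64(-1.1), np.float64(-0.6), np.float64(48.5), np.float64(0.2)]
[np.float64(-1.1), np.float64(-0.6), np.float64(48.5), np.float64(0.2)]
[np.float64(-1.1), np.float64(-0.6), np.float64(48.5), np.float64(0.2)]
[np.float64(-1.1), np.float64(-0.6), np.float64(48.5), np.float64(0.2)]
[np.float64(-1.1), np.float64(-0.6), np.float64(48.5), np.float64(0.2)]
```

{"method": "arm_command", "body": {"targets": [{"claw": 30,"tx": 0,"ty": 0,"tz": 60,"roll": 0},{"claw": 30,"tx": 0,"ty": 0,"tz": 60,"roll": 0},{"claw": 30,"tx": 0,"ty": 0,"tz": 60,"roll": 0},{"claw": 30,"tx": 0,"ty": 0,"tz": 60,"roll": 0},{"claw": 30,"tx": 0,"ty": 0,"tz": 60,"roll": 0},{"claw": 30,"tx": 0,"ty": 0,"tz": 20,"roll": 0},{"claw": 30,"tx": 0,"ty": 0,"tz": 10,"roll": 0},{"claw": 30,"tx": 0,"ty": 0,"tz": 0,"roll": 0}]}}

```text
time_s: 3.2
eef_pos: [0.351, 0.2177, 0.0323]
ee_rot: [0.165, 0.986, -0.0, -0.0]
ft_force: [0.4, -0.2, 0.3]
grip_width: 0.03
```

Run:
```python
from h import *
o=ctrl.get_obs();print(o["eef_pos"],o["ee_rot"],o["ft_force"])
i=crop("scene","pics/s2.png",180,180,160,150,4)
```

```text
[0.35095172 0.21766422 0.03226059] [ 1.64757402e-01  9.86334109e-01 -8.26822084e-05 -1.31291931e-04] [ 0.38964898 -0.21019825  0.31920715]
```

View pics/s2.png

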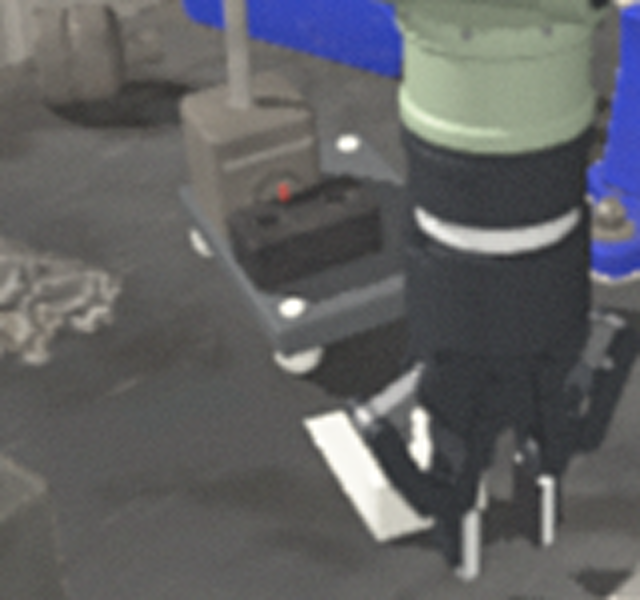

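{"method": "arm_command", "body": {"targets": [{"claw": 30,"tx": 0,"ty": 0,"tz": 8,"roll": 0},{"claw": 30,"tx": -5,"ty": 0,"tz": 8,"roll": 0},{"claw": 30,"tx": -10,"ty": 0,"tz": 0,"roll": 0},{"claw": 30,"tx": -8,"ty": 0,"tz": 0,"roll": 0},{"claw": 30,"tx": -5,"ty": 0,"tz": 0,"roll": 0},{"claw": 30,"tx": -5,"ty": 0,"tz": 0,"roll": 0},{"claw": 30,"tx": -5,"ty": 0,"tz": 0,"roll": 0},{"claw": 30,"tx": -4,"ty": 0,"tz": 0,"roll": 0}]}}

```text
time_s: 4.25
eef_pos: [0.3897, 0.2038, 0.0161]
ee_rot: [0.165, 0.986, -0.0, -0.001]
ft_force: [-2.0, -0.4, 1.7]
grip_width: 0.0296
```

{"method": "arm_command", "body": {"targets": [{"claw": 30,"tx": -4,"ty": 0,"tz": 0,"roll": 0},{"claw": 30,"tx": -4,"ty": 0,"tz": 0,"roll": 0},{"claw": 30,"tx": -4,"ty": 0,"tz": 0,"roll": 0},{"claw": 30,"tx": 0,"ty": 0,"tz": 0,"roll": 0}]}}

```text
time_s: 4.75
eef_pos: [0.4029, 0.2001, 0.0164]
ee_rot: [0.165, 0.986, 0.0, 0.001]
ft_force: [-0.8, -0.1, -0.5]
grip_width: 0.0303
```

Run:
```python
from h import *
o=ctrl.get_obs();print(o["eef_pos"],o["ee_rot"],o["ft_force"])
i=crop("scene","pics/s3.png",200,200,120,120,5)
i=crop("top","pics/t3.png",160,170,130,140,4)
```

```text
[0.40292828 0.20010947 0.01640004] [1.64874174e-01 9.86314351e-01 1.51644563e-04 6.96864391e-04] [-0.80662725 -0.06752293 -0.48715689]
```

View pics/s3.png

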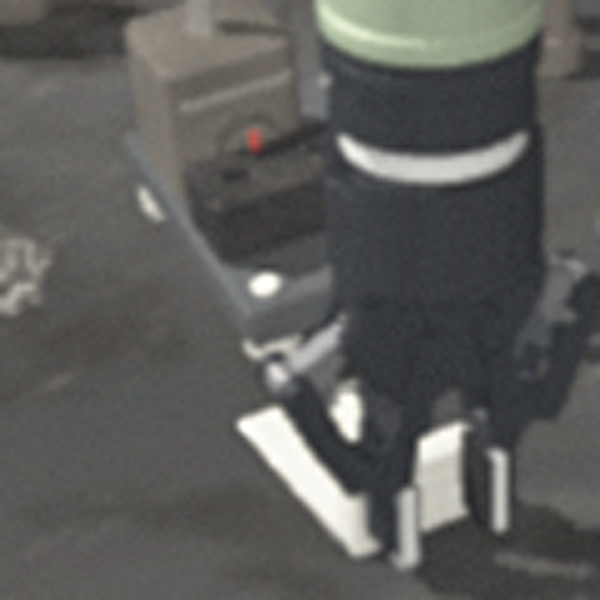

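View pics/t3.png

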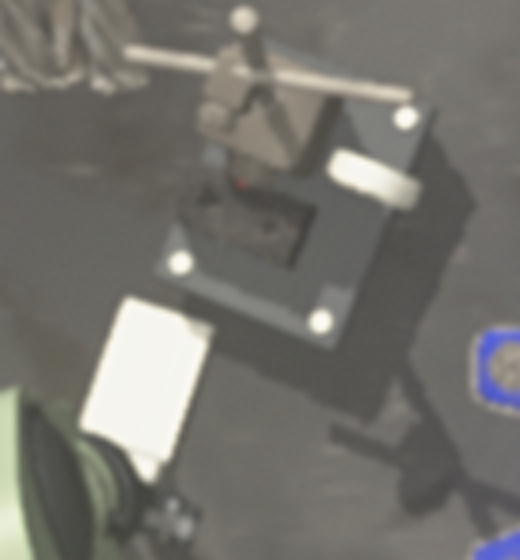

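The wedge has turned and sits flush against both fingers. Its thin-end corners are at about (127,297) and (214,328) in the top crop, and the plate dots have not moved.

Run:
```python
from h import *
T=lambda *a:np.array(a)/4+[160,170]-.4
S=lambda *a:np.array(a)/5+[200,200]-.4
a=ray("top",T([127,297],[214,328]),.001)[:,:2];v=a[0]-a[1];yaw=np.degrees(np.arctan2(v[1],v[0]))-90
print(a,yaw,np.hypot(*v)); print(ray("scene",S([238,425]),.001))
t=np.radians(-19);X=np.array([np.cos(t),np.sin(t)]);Y=np.array([-X[1],X[0]])
o=ctrl.get_obs()["eef_pos"][:2]
for w,org in(("thin",a.mean(0)-.065*X),("tool",o+.046*X)):
  for foot in([.539,.1515],[.534,.155]):
    print(w,org,"foot in wedge mm",1000*((foot-org)@X),1000*((foot-org)@Y))
```

```text
[[0.51742716 0.19324082]
 [0.49759947 0.1394724 ]] -20.24200026991116 0.05730776759936648
[[0.51565013 0.19608411 0.001     ]]
thin [0.44605461 0.18751854] foot in wedge mm 99.60808433076762 -3.7961349839063057
thin [0.44605461 0.18751854] foot in wedge mm 93.741002912171 -2.1146607415944794
tool [0.4461949  0.18522198] foot in wedge mm 98.72774323831668 -1.6703701134081557
tool [0.4461949  0.18522198] foot in wedge mm 92.86066181972004 0.011104128903670291
```

{"method": "arm_command", "body": {"targets": [{"claw": 30,"tx": -5,"ty": 0,"tz": 0,"roll": 0},{"claw": 30,"tx": -5,"ty": 0,"tz": 0,"roll": 0},{"claw": 30,"tx": -5,"ty": 0,"tz": 0,"roll": 0},{"claw": 30,"tx": -5,"ty": 0,"tz": 0,"roll": 0},{"claw": 30,"tx": -5,"ty": 0,"tz": 0,"roll": 0},{"claw": 30,"tx": -5,"ty": 0,"tz": 0,"roll": 0},{"claw": 30,"tx": -5,"ty": 0,"tz": 0,"roll": 0},{"claw": 30,"tx": -5,"ty": 0,"tz": 0,"roll": 0}]}}

```text
time_s: 5.85
eef_pos: [0.4377, 0.1873, 0.0159]
ee_rot: [0.164, 0.986, 0.0, -0.002]
ft_force: [-7.2, 2.9, 4.8]
grip_width: 0.0297
```

{"method": "arm_command", "body": {"targets": [{"claw": 30,"tx": -4,"ty": 0,"tz": 0,"roll": 0},{"claw": 30,"tx": -4,"ty": 0,"tz": 0,"roll": 0},{"claw": 30,"tx": -4,"ty": 0,"tz": 0,"roll": 0},{"claw": 30,"tx": -4,"ty": 0,"tz": 0,"roll": 0},{"claw": 30,"tx": -4,"ty": 0,"tz": 0,"roll": 0}]}}

```text
time_s: 6.48
eef_pos: [0.4576, 0.1805, 0.0159]
ee_rot: [0.165, 0.986, -0.0, -0.001]
ft_force: [-3.7, 1.5, 2.2]
grip_width: 0.0297
```

{"method": "arm_command", "body": {"targets": [{"claw": 30,"tx": -4,"ty": 0,"tz": 0,"roll": 0},{"claw": 30,"tx": -4,"ty": 0,"tz": 0,"roll": 0},{"claw": 30,"tx": -4,"ty": 0,"tz": 0,"roll": 0},{"claw": 30,"tx": -3,"ty": 0,"tz": 0,"roll": 0},{"claw": 30,"tx": -3,"ty": 0,"tz": 0,"roll": 0},{"claw": 30,"tx": 0,"ty": 0,"tz": 0,"roll": 0}]}}

```text
time_s: 7.22
eef_pos: [0.4724, 0.1755, 0.016]
ee_rot: [0.164, 0.986, 0.001, -0.003]
ft_force: [-10.4, 3.5, 7.1]
grip_width: 0.0299
```

Run:
```python
from h import *
o=ctrl.get_obs();print(o["eef_pos"],o["ee_rot"],o["ft_force"])
A=crop("scene","pics/s4.png",200,190,120,110,5)
B=crop("top","pics/t4.png",160,170,130,140,4)
cv2.imwrite("pics/b4.png",np.hstack([cv2.resize(B[170:310,160:280],(400,467),interpolation=2),cv2.resize(A[185:302,200:300],(399,467),interpolation=2)]))
```

```text
[0.4724414  0.17548567 0.01601794] [ 1.64200375e-01  9.86421780e-01  5.82013551e-04 -3.15743987e-03] [-10.4318823    3.50162299   7.08654133]
```

View pics/b4.png

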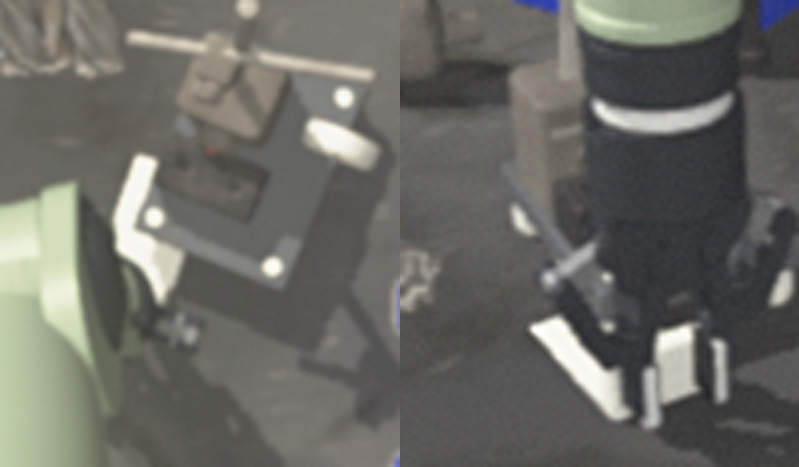

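Measured travel is 73.5 mm, so the foot should be at wedge x of about 20–25. The picture shows the plate nearly level and not visibly moved along the bench. I'll push the last stretch in small steps.

{"method": "arm_command", "body": {"targets": [{"claw": 30,"tx": -3,"ty": 0,"tz": 0,"roll": 0},{"claw": 30,"tx": -3,"ty": 0,"tz": 0,"roll": 0},{"claw": 30,"tx": -3,"ty": 0,"tz": 0,"roll": 0}]}}

```text
time_s: 7.7
eef_pos: [0.478, 0.1733, 0.0157]
ee_rot: [0.164, 0.986, 0.001, -0.006]
ft_force: [-20.3, 6.7, 14.0]
grip_width: 0.0302
```

{"method": "arm_command", "body": {"targets": [{"claw": 30,"tx": -3,"ty": 0,"tz": 0,"roll": 0},{"claw": 30,"tx": -2,"ty": 0,"tz": 0,"roll": 0},{"claw": 30,"tx": 0,"ty": 0,"tz": 0,"roll": 0}]}}

```text
time_s: 8.07
eef_pos: [0.4823, 0.1717, 0.0157]
ee_rot: [0.164, 0.987, 0.001, -0.006]
ft_force: [-17.5, 6.3, 13.0]
grip_width: 0.0297
```

Run:
```python
from h import *
o=ctrl.get_obs();print(o["eef_pos"],o["ft_force"])
B=imaging.get_image("top")
def dots(n,i,x0,y0,x1,y1):
    m=np.zeros(i.shape[:2],np.uint8);m[y0:y1,x0:x1]=(i.min(2)[y0:y1,x0:x1]>150)*255
    for k,(s,c) in enumerate(zip(*cv2.connectedComponentsWithStats(m)[2:])):
        if k and 8<s[4]<80: print(s[4],c.round(2))
t0=cv2.imread("pics/top0.png")
for i in(t0,B): dots("top",i,195,190,270,260);print()
```

```text
[0.48229529 0.17166121 0.0156773 ] [-17.45642036   6.31054275  13.03079536]
34 [204.5  235.29]
34 [239.79 249.91]

44 [261.75 190.86]
36 [262.67 198.78]
32 [241.5 249.5]
```

{"method": "arm_command", "body": {"targets": [{"claw": 30,"tx": 5,"ty": 0,"tz": 0,"roll": 0},{"claw": 30,"tx": 15,"ty": 0,"tz": 0,"roll": 0},{"claw": 30,"tx": 30,"ty": 0,"tz": 0,"roll": 0},{"claw": 30,"tx": 40,"ty": 0,"tz": -20,"roll": 0},{"claw": 30,"tx": 30,"ty": 0,"tz": -50,"roll": 0},{"claw": 30,"tx": 0,"ty": 0,"tz": -60,"roll": 0},{"claw": 30,"tx": 0,"ty": 0,"tz": -60,"roll": 0},{"claw": 30,"tx": 0,"ty": 0,"tz": -60,"roll": 0}]}}

```text
time_s: 9.12
eef_pos: [0.3759, 0.2093, 0.269]
ee_rot: [0.165, 0.986, 0.001, 0.002]
ft_force: [1.5, 0.6, -0.2]
grip_width: 0.0297
```

Run:
```python
from h import *
o=ctrl.get_obs();print(o["eef_pos"],o["ft_force"])
A=crop("scene","pics/s5.png",200,190,120,110,5)
B=crop("top","pics/t5.png",160,170,130,140,4)
cv2.imwrite("pics/b5.png",np.hstack([cv2.resize(B[170:310,160:280],(400,467),interpolation=2),cv2.resize(A[185:302,200:300],(399,467),interpolation=2)]))
```

```text
[0.37593035 0.20926215 0.26904872] [ 1.47305199  0.63709147 -0.21193651]
```

View pics/b5.png

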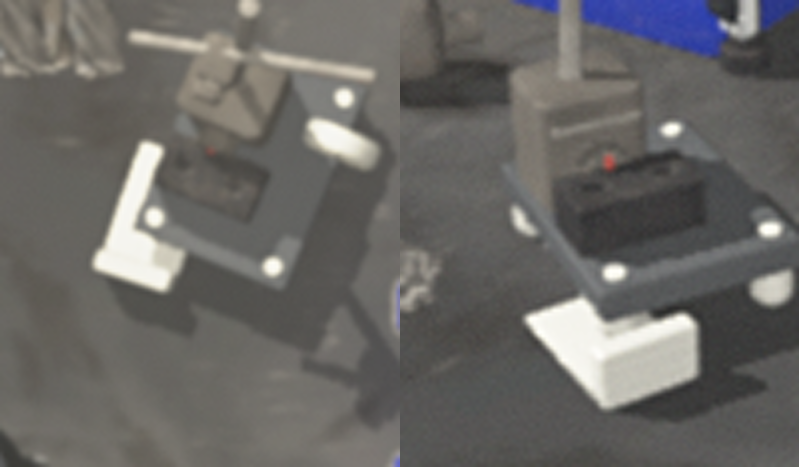

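The plate looks level and the foot stands on the wedge near the head, with a gap left between head and plate edge. I'll measure where the foot is on the wedge.

Run:
```python
from h import *
T=lambda *a:np.array(a)/[3.333,3.336]+[160,170]-.35
S=lambda *a:(np.array(a)-[400,0])/3.99+[200,185]-.35
bt=ray("scene",S([607,410],[698,375]),0.)[:,:2];print("back bottom",bt)
tp=ray("scene",S([603,357],[695,320]),.034)[:,:2];print("back top",tp)
tt=ray("top",T([93,268],[170,291]),.034)[:,:2];print("back top (top)",tt)
thin=ray("scene",S([525,320]),.001)[0,:2];tht=ray("top",T([148,141]),.001)[0,:2];print("thin left",thin,tht)
D=ray("top",T([154,217],[272,266],[344,97]),.0465)[:,:2];E=ray("scene",S([615,272],[770,229],[671,130]),.0465)[:,:2]
print("dots",D,E)
foot=(D[0]+E[0])/2
for d in(D,E): print("yaw",np.degrees(np.arctan2(*(d[0]-d[1])[::-1]))-90,np.degrees(np.arctan2(*(d[2]-d[1])[::-1])),np.linalg.norm(d[0]-d[1]),np.linalg.norm(d[2]-d[1]))
for q in(bt,tp,tt):
  v=q[0]-q[1];yw=np.arctan2(v[1],v[0])-np.pi/2
  X=np.array([np.cos(yw),np.sin(yw)]);Y=np.array([-X[1],X[0]]);o=q.mean(0)+.035*X
  print(np.degrees(yw),np.hypot(*v),"origin",o,"foot in wedge",1e3*(foot-o)@X,1e3*(foot-o)@Y)
for n,h in(("top",D),("scene",E)): pass
# level test: two-view heights of dots
p=[imaging.camera_params(n) for n in("top","scene")]
for a,b in zip(T([154,217],[272,266],[344,97]),S([615,272],[770,229],[671,130])):
  P=[];
  A0,A1=ray("top",[a],0.)[0],ray("top",[a],.1)[0];B0,B1=ray("scene",[b],0.)[0],ray("scene",[b],.1)[0]
  s=np.linalg.lstsq(np.c_[A1-A0,-(B1-B0)],B0-A0,rcond=None)[0];print("height",s*100)
```

```text
back bottom [[0.50317143 0.19622553]
 [0.48690848 0.14482622]]
back top [[0.5022354  0.19717965]
 [0.48801372 0.14424264]]
back top (top) [[0.50111407 0.19727126]
 [0.48383745 0.14163077]]
thin left [0.59387177 0.16836893] [0.59644215 0.16186148]
dots [[0.53657753 0.15157087]
 [0.50036922 0.06716203]
 [0.62155658 0.01431903]] [[0.53787275 0.15101495]
 [0.50164319 0.06689813]
 [0.62208836 0.01574006]]
yaw -23.217567955940126 -23.559311532067674 0.09184712296266832 0.13220725918201517
yaw -23.30180576335337 -23.012945400901433 0.09158722738805046 0.13085942277969437
-17.557583366686785 0.053910782421004735 origin [0.52840946 0.15996763] foot in wedge 11.021853572782474 -5.611223700253699
-15.037610033331699 0.05481408308649394 origin [0.52892601 0.16163029] foot in wedge 10.696999437197901 -7.830147734859549
-17.249796248172476 0.058261020433003546 origin [0.52590149 0.15907218] foot in wedge 13.121173286020209 -4.071472098917076
height [47.21919395 47.29895245]
height [47.04004833 47.09728227]
height [45.93401763 46.08371791]
```

The foot is about 11–13 mm along the wedge and 5 mm off its axis. The flat runs to 20 mm, so it is on the flat top. The dot heights of 47, 47 and 46 mm mean the plate is level, and the plate has not moved. The gripper is clear, so I'm handing in.

```bash
python3 -c "
from plant import ctrl
o=ctrl.get_obs();print(o['time_s'],o['ft_force'],abs(o['qd']).max());print(ctrl.finish_job())"
```

```text
9.225 [ 0.22023564  0.8093581  -0.37674433] 0.11594825744458333
the job is handed in; nothing more can be done
None
```

The wedge is under the short foot, the plate reads level, and I handed the job in at 9.2 s. I pushed the head with two fingers. That first turned the wedge about 8° to line it up, then slid it about 84 mm thin end first. I then backed the gripper off and raised it clear.

Last checks:
- **Foot on wedge:** it stands about 11–13 mm ahead of the middle of the flat top (which ends at 20 mm) and 4–8 mm to the right of its axis. A gap is left between the head and the plate's edge.
- **Level:** the screw dots over three of the feet measured 47.2, 47.1 and 46.0 mm high, so the plate is level within measuring error. I did not test it for rocking. The fourth dot was hidden.
- **Plate position:** it had not shifted beyond about 1–2 mm.
- **Other objects:** the arm's path and pushes stayed away from the sleeve, arbor and cap, but I did not look at them again afterwards.

**Disagreements:** the push force reached about 21 N sideways and 14 N upward on the fingers near the end, above the stated 3–15 N. I took it for the foot climbing the top of the ramp. The wedge's final angle read between -15° and -18° depending on the edge used, against -19° for the tool. At hand-in the arm was still settling slightly (at most 0.12 rad/s), with under 1 N on the tool.

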